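Set the strap-length gauge to the red size clip

TASK

The next batch of straps is the red size. Turn the handwheel of the strap-length gauge by its orange handle until the yellow pointer of the sliding stop lines up with the red clip on the scale (not the blue one), then let go of the handle.

Things in the scene. Friction and masses are not known exactly. Their poses are not given: they have to be found in the camera images.
- gauge: Gauge fixed to the table, a flat black handwheel (130 mm wide, rim top 84 mm up) at one end. Origin: on the table under the wheel's vertical axis; y runs from the wheel along the screw, z up. One turn clockwise seen from above drives the stop 60 mm along +y (away from the wheel), counter-clockwise brings it back. About 3 N at the handle; stays where left. All but wheel and handle is under 90 mm high.
- handle (a point): Middle of the upright orange crank handle on the wheel, 55 mm from the wheel's axis, 117 mm above the table. The handle is a cylinder 24 mm in diameter and 52 mm tall (foot 90 mm, top 142 mm above the table) that spins freely on its pin, so a gripper holding it from above can go round the wheel's axis without turning itself. Axes turn with the wheel.
- stop: Grey sliding stop block 70 x 46 x 34 mm with a steel fence plate, driven along the gauge's y axis by the screw. Origin: middle of its underside, 24 mm above the table; axes parallel to the gauge's. The yellow line on its top and the yellow pointer over the white scale are at this origin's y. It starts between the two clips.
- red_clip: Red clip at the outer edge of the white scale, 20 mm wide along the scale (y), 16 mm deep, 26 mm tall. Origin: middle of its underside, 69 mm beside the screw; axes parallel to the gauge's. It is on either side of the stop, a like blue clip on the other. The pointer is lined up when the stop's origin and this one are level along the gauge's y.

How it is judged (in metres and radians):
At the end, for the whole second after the job is handed in: The stop stands still with its pointer within the width of the red clip: no more than 10 mm off the clip's middle along the scale (y of stop in the frame of red_clip between -0.01 and 0.01 m and linear speed of stop below 0.004 m/s); the robot touches nothing.
It also fails if it takes over 45 s, if anything falls off the work surface, if the arm or the gripper's body presses on something with over 40 N, if the wrist force passes 120 N, or if a joint passes its speed limit or range.

ROBOT

A 7-joint arm with a two-finger parallel gripper is mounted at the origin on the work surface. World frame = base frame: x ahead of the robot, y to its left, z up, the work surface at z = 0. Lengths are in mm, angles in rad, forces in N, time in s.
With the tool pointing down it reaches from about 350 to 900 mm from the base axis. Payload 19.9 kg.
Tool frame: the origin (TCP) lies midway between the tips of the shut fingers; the grasp point (between the pads) lies 19 mm behind it; y points along the fingers, z is the direction in which the jaws open and shut, and the axes are right-handed (so a half turn about y gives the same grasp; the last joint's range is limited). The gripper opens to 94 mm and grips with 3 to 60 N. Pads are 16 mm wide; open, the fingers measure 119 mm over their backs; the gripper's body (75 mm by 177 mm) begins 78 mm behind the grasp point.
Start: joints at [-1.24, 0.417, -0.01, 1.614, 0.005, 1.111, -0.053], TCP at [227.629, 582.051, 205.425] pointing down, gripper open.
Joint ranges: [-2.81, 2.81], [-0.39, 2.02], [-1.27, 1.25], [0.06, 2.57], [-1.19, 4.33], [0.19, 2], [-2.82, 2.82]. Speed limits (rad/s): [1.89, 1.89, 2.39, 2.39, 3.01, 3.01, 3.01].

INTERFACE

Orientations are given as a unit quaternion [w, x, y, z].
In Python, from cell import bot, camera gives the robot as it stands. The module is installed in compiled form; this text tells all that it offers.
- The arm moves only by the tool move_arm, never from a script. Its argument "motion" is a list of rows, each an object of numbers: "tx", "ty", "tz": the shift along the tool's x, y, z in m; "ax", "ay", "az": the turn, a rotation vector about the tool's x, y, z in degrees; "hand": the gripper command: -1 is shut, 1 is fully open, values between are in proportion. In form: [{"tx": .., "ty": .., "tz": .., "ax": .., "ay": .., "az": .., "hand": ..}, ...]. A call has 1 to 5 rows; each row shifts and turns the pose as measured when the row begins, along the tool's axes as they then stand; what a row does not reach is not made up. A row lasts 1/12 s, in which the tool goes at most 41.7 mm and 7.16 degrees, less where a joint would pass 70% of its speed; a pose out of reach is approached as far as the arm can. A call is refused whole if a number of a shift passes 0.0417 or a number of a turn 7.16, either way. A call with a gripper value outside its range is refused whole. The fingers move at their own pace and stop on an object; "newtons" is the grip in N (left out, the last holds). Time passes only in rows, so rows that do not move let the fingers close. It gives the time, the measured TCP pose, the force and the opening at its end, in the units of the state.
- bot.get_obs(): the state, without advancing time (a new reading comes with each control period).
- camera(name): name is "scene" or "top"; returns a dict with "frame" (420x560x3 uint8, red, green, blue), "range_z" (420x560 float32, mm along the optical axis (not along the pixel's ray), 0 where there is no reading), "mtx" (3x3 intrinsics, pixels), "k1" (the pictures are not rectified: a ray, as slopes to the right and down, at radius r is drawn at 1 + k1 r^2 times it, then the intrinsics apply), "T" (4x4, takes a point from camera to world coordinates). Camera axes: x right, y up, looking along -z (the intrinsics and any distortion apply to the point x, -y, -z); pixel columns grow to the right and rows downward; lengths in mm; the calibration is good to about 2 mm. A picture is of the moment at which its call begins.
- bot.job_done(): hands the job in, once; it reports no verdict.
The state is a dict: "time_s": time; "q": joint angles; "qvel": joint speeds; "joint_efforts": joint torques, N m; "tool_pos": TCP position; "eef_rot": TCP orientation; "ft_force": force on the tool from outside, world axes, zero at the start; "wrist_torque": the same for the moment, N m; "opening": finger opening in mm.
Only numpy, scipy, OpenCV 4.12 (cv2) and the standard library are available. Lean on these libraries where they do the work, as an engineer would, in place of code of your own. Each camera call takes 0.05 s, during which the arm holds its last target.

## Working session

There is one attempt and no reset: what is moved stays moved. The work goes in short steps, Python scripts to look and compute and a tool call to move; the robot and the scene stay as the last step left them, time stands still between calls to the robot, and variables do not carry over. Pictures are saved under pics/ and viewed, and the job is handed in when it is done.

Besides the shell and the picture viewer there is one more tool, called as name(argument=value, ...) on one line, values as JSON. move_arm: Moves the arm, as the interface text tells. Its arguments: {"type":"object","properties":{"motion":{"type":"array","items":{"type":"object","properties":{"tx":{"type":"number"},"ty":{"type":"number"},"tz":{"type":"number"},"ax":{"type":"number"},"ay":{"type":"number"},"az":{"type":"number"},"hand":{"type":"number"}}}},"newtons":{"type":"number"}},"required":["motion"]}

```bash
mkdir -p pics
cat > h.py <<'E'
import numpy as np,cv2
from cell import bot,camera
E
python3 - <<'E'
from h import *
o=bot.get_obs();print(o)
for n in("scene","top"):
    c=camera(n);cv2.imwrite(f"pics/{n}0.png",c["frame"][:,:,::-1]);print(n,c["mtx"],c["k1"],c["T"])
    np.savez(f"{n}0.npz",**c)
E
```

```text
{'time_s': 0.0, 'q': array([-1.23948626,  0.41798352, -0.01030397,  1.61416869,  0.0047069 ,
        1.11064634, -0.0530015 ]), 'qvel': array([-1.41108582e-03, -3.79481162e-04, -4.96147527e-04, -2.56228252e-05,
        3.48463234e-04,  8.93045756e-04,  8.90816944e-04]), 'joint_efforts': array([-1.26607796e-03, -8.51261902e+01,  6.38178326e-01, -4.26013792e+01,
       -4.88608901e-02,  1.83938630e-02,  1.94911267e-04]), 'tool_pos': array([227.52756915, 581.72671833, 204.82161212]), 'eef_rot': array([-0.69444237,  0.69527369, -0.13108678,  0.13099829]), 'ft_force': array([0.1599494 , 0.51904409, 1.05123437]), 'wrist_torque': array([-0.01255208,  0.00960748, -0.01330804]), 'opening': 93.8330626167371}
scene [[413.0585405    0.         278.87755128]
 [  0.         413.0585405  209.02116747]
 [  0.           0.           1.        ]] -0.11420949953587176 [[-2.10561690e-01 -5.32050223e-01  8.20113611e-01  1.09116971e+03]
 [ 9.77337981e-01 -1.33258511e-01  1.64476866e-01  1.63179219e+02]
 [ 2.17771656e-02  8.36160708e-01  5.48052028e-01  4.69068617e+02]
 [ 0.00000000e+00  0.00000000e+00  0.00000000e+00  1.00000000e+00]]
top [[495.10110975   0.         280.54495929]
 [  0.         495.10110975 206.90001389]
 [  0.           0.           1.        ]] -0.04569783099682597 [[-2.71439678e-02  9.96698569e-01 -7.65190630e-02  5.19742367e+02]
 [-9.99356358e-01 -2.52609001e-02  2.54706953e-02  6.75011043e+01]
 [ 2.34536652e-02  7.71611879e-02  9.96742733e-01  8.59524217e+02]
 [ 0.00000000e+00  0.00000000e+00  0.00000000e+00  1.00000000e+00]]
```

View pics/scene0.png

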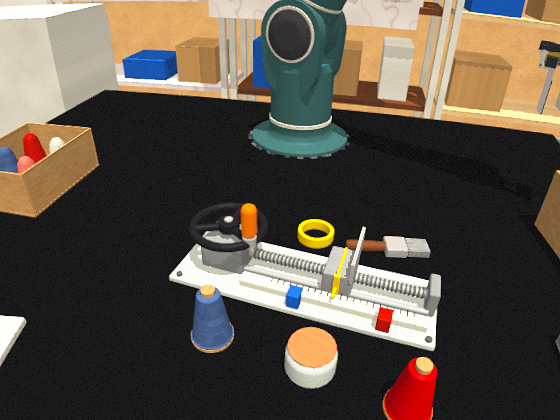

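View pics/top0.png

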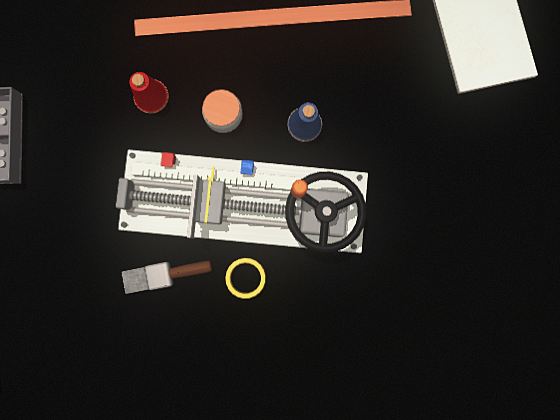

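Both views show the wheel at the -y end (top view: hub at about (326,211), orange handle (300,187)). The yellow pointer is at about (211,175), red clip (167,159) on the far side from the wheel and blue clip (247,167). The stop has to go away from the wheel, so I turn clockwise.

```bash
cat >> h.py <<'E'
def ray(c,px):
    K=c["mtx"];k=float(c["k1"]);d=((np.array(px,float)-[K[0,2],K[1,2]])/[K[0,0],K[1,1]])
    s=d.copy()
    for _ in range(20): s=d/(1+k*(s@s))
    T=c["T"];return T[:3,3],T[:3,:3]@np.array([s[0],-s[1],-1])
def onz(c,px,z):
    o,v=ray(c,px);return o+v*(z-o[2])/v[2]
def dep(c,px):
    o,v=ray(c,px);i=c["range_z"][int(round(px[1])),int(round(px[0]))];return o+v*i
def mask(c,lo,hi,roi):
    h=cv2.cvtColor(c["frame"],cv2.COLOR_RGB2HSV);m=cv2.inRange(h,np.array(lo),np.array(hi));z=np.zeros_like(m);a,b,d,e=roi;z[b:e,a:d]=m[b:e,a:d];return z
def px(m):
    v,u=np.nonzero(m);return u,v
def pts(c,m):
    u,v=px(m);return np.array([dep(c,(a,b)) for a,b in zip(u,v) if c["range_z"][b,a]>0])
E
python3 - <<'E'
from h import *
t=np.load("top0.npz");s=np.load("scene0.npz")
R={"red":([0,150,60],[5,255,255]),"blue":([105,130,60],[125,255,255]),"yel":([24,130,80],[34,255,255]),"org":([6,150,120],[17,255,255])}
roiT={"red":(155,145,180,172),"blue":(235,155,260,180),"yel":(195,160,225,230),"org":(285,172,315,200)}
roiS={"red":(370,300,400,340),"blue":(280,280,310,312),"yel":(325,240,352,300),"org":(235,198,262,242)}
for n in R:
    for nm,c,roi in(("top",t,roiT),("scene",s,roiS)):
        m=mask(c,*R[n],roi[n]);u,v=px(m);P=pts(c,m)
        print(n,nm,len(u),u.mean().round(1),v.mean().round(1),(u.min(),u.max(),v.min(),v.max()),"med",np.median(P,0).round(1),"z5-95",np.percentile(P[:,2],[5,95]).round(1))
        top=P[P[:,2]>np.percentile(P[:,2],95)-5]; print("   top",top.mean(0).round(1),len(top))
# hub / rim
c=t;g=cv2.cvtColor(t["frame"],cv2.COLOR_RGB2GRAY)
P=[];
for v in range(165,256):
    for u in range(280,372):
        if t["range_z"][v,u]>0:
            p=dep(t,(u,v))
            if 72<p[2]<95 : P.append(p)
P=np.array(P,dtype=np.float32);print("rim n",len(P),np.median(P,0),cv2.minEnclosingCircle(P[:,:2]),cv2.fitEllipse(cv2.convexHull(P[:,:2].copy())))
print("hub",onz(t,(326.5,211),90),dep(t,(326,211)))
# plate corners screws
for q in((131.5,155.5),(124,225),(364,177),(353,246)): print(dep(t,q).round(1),onz(t,q,12).round(1))
E
```

```text
red top 167 167.3 159.0 (np.int64(161), np.int64(175), np.int64(152), np.int64(166)) med [668.6 234.5  35.7] z5-95 [17.1 38.6]
   top [668.1 234.9  36.2] 141
red scene 327 383.8 319.4 (np.int64(375), np.int64(393), np.int64(307), np.int64(332)) med [678.5 234.2  34.4] z5-95 [13.8 36.4]
   top [670.7 234.3  35.2] 197
blue top 162 246.6 166.6 (np.int64(241), np.int64(252), np.int64(160), np.int64(174)) med [651.6 101.1  36.5] z5-95 [33.8 38.7]
   top [652.2 101.5  36.5] 154
blue scene 299 293.3 296.5 (np.int64(286), np.int64(302), np.int64(285), np.int64(308)) med [662.3 101.6  34. ] z5-95 [15.4 36.7]
   top [654.7 101.5  35.5] 166
yel top 123 208.6 193.9 (np.int64(205), np.int64(213), np.int64(167), np.int64(222)) med [606.7 163.9  58.9] z5-95 [38.6 61.1]
   top [600.1 164.2  59.1] 102
yel scene 272 336.1 271.1 (np.int64(325), np.int64(347), np.int64(240), np.int64(298)) med [631.  160.6  48. ] z5-95 [ 3.4 59.7]
   top [603.9 163.3  58.6] 111
org top 209 299.1 187.8 (np.int64(291), np.int64(307), np.int64(180), np.int64(196)) med [602.1  21.2 141.3] z5-95 [111.5 143.7]
   top [604.4  20.5 141.9] 152
org scene 444 248.6 222.1 (np.int64(240), np.int64(257), np.int64(203), np.int64(237)) med [614.1  22.3 117. ] z5-95 [ 83.2 138.3]
   top [612.2  20.9 136.9] 76Traceback (most recent call last):
  File "<stdin>", line 19, in <module>
cv2.error: OpenCV(4.12.0) /io/opencv/modules/imgproc/src/shapedescr.cpp:201: error: (-215:Assertion failed) count >= 0 && (depth == CV_32F || depth == CV_32S) in function 'minEnclosingCircle'
```

```bash
python3 - <<'E'
from h import *
t=np.load("top0.npz")
P=[]
for v in range(165,256):
    for u in range(280,372):
        if t["range_z"][v,u]>0:
            p=dep(t,(u,v))
            if 74<p[2]<92: P.append(p)
P=np.array(P).astype(np.float32);print(len(P));Q=np.ascontiguousarray(P[:,:2]).reshape(-1,1,2)
print(cv2.minEnclosingCircle(Q),cv2.fitEllipse(cv2.convexHull(Q)))
print("hub",onz(t,(326.5,211),90),dep(t,(326,211)))
for q in((131.5,155.5),(124,225),(364,177),(353,246)): print(dep(t,q).round(1),onz(t,q,12).round(1))
E
python3 - <<'E'
import cv2
i=cv2.imread('pics/top0.png')[140:260,110:380];cv2.imwrite('pics/crop0.png',cv2.resize(i,None,fx=2.9,fy=2.9,interpolation=cv2.INTER_CUBIC))
E
```

```text
2725
((571.8720092773438, -23.63209342956543), 64.96661376953125) ((571.744873046875, -23.48400115966797), (128.64573669433594, 129.0517120361328), 4.647155284881592)
hub [570.57585177 -23.78521461  90.        ] [570.47418082 -22.78511397  91.84211636]
[680.  300.4  13.6] [680.3 300.8  12. ]
[560.5 313.3  14.4] [560.6 314.   12. ]
[ 633.4 -100.8    9.8] [ 633.1 -100.4   12. ]
[514.4 -76.4  13.3] [514.4 -76.6  12. ]
```

View pics/crop0.png

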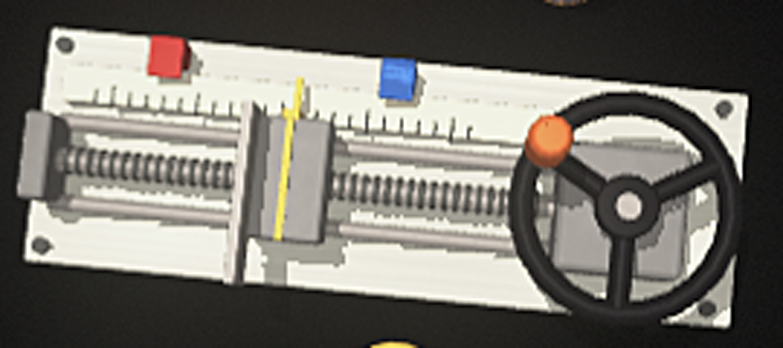

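```bash
cat >> h.py <<'E'
from scipy.spatial.transform import Rotation as Ro
def st():
    o=bot.get_obs();q=o["eef_rot"];R=Ro.from_quat([q[1],q[2],q[3],q[0]]).as_matrix();return o,R
def to(p):
    o,R=st();d=R.T@(np.array(p)-o["tool_pos"]);return d/1000
C=np.array([571.7,-23.6])
E
python3 - <<'E'
from h import *
o,R=st();print(R.round(3));print(to((604,20.5,205)))
E
```

```text
[[ 0.931 -0.     0.364]
 [-0.364 -0.001  0.931]
 [ 0.    -1.    -0.001]]
[ 5.55052379e-01  3.60374584e-04 -3.85657841e-01]
```

move_arm(motion=[{"tx":0.033,"tz":-0.023,"hand":1},{"tx":0.033,"tz":-0.023,"hand":1},{"tx":0.033,"tz":-0.023,"hand":1},{"tx":0.033,"tz":-0.023,"hand":1},{"tx":0.033,"tz":-0.023,"hand":1}], newtons=30)

```text
$.motion[0]: bad value
```

move_arm(motion=[{"tx":0.033,"tz":-0.023,"hand":1},{"tx":0.033,"tz":-0.023,"hand":1},{"tx":0.033,"tz":-0.023,"hand":1},{"tx":0.033,"tz":-0.023,"hand":1},{"tx":0.033,"tz":-0.023,"hand":1}])

```text
$.motion[0]: bad value
```

Run:
```python
from h import *
o,R=st();print(o["time_s"],o["tool_pos"],o["q"],R.round(3));print(to((604,20.5,205)))
```

```text
0.1 [227.48033581 581.7915288  204.92173975] [-1.23954707  0.41788841 -0.010349    1.61407126  0.00470543  1.11069733
 -0.05299742] [[ 0.931 -0.     0.364]
 [-0.364 -0.001  0.931]
 [ 0.    -1.    -0.001]]
[ 5.55052379e-01  3.60374584e-04 -3.85657841e-01]
```

move_arm(motion=[{"tx":0.033,"ty":0,"tz":-0.023,"ax":0,"ay":0,"az":0,"hand":1},{"tx":0.033,"ty":0,"tz":-0.023,"ax":0,"ay":0,"az":0,"hand":1},{"tx":0.033,"ty":0,"tz":-0.023,"ax":0,"ay":0,"az":0,"hand":1},{"tx":0.033,"ty":0,"tz":-0.023,"ax":0,"ay":0,"az":0,"hand":1},{"tx":0.033,"ty":0,"tz":-0.023,"ax":0,"ay":0,"az":0,"hand":1}], newtons=30)

```text
time_s: 0.52
tool_pos: [335.8, 414.6, 201.9]
eef_rot: [-0.695, 0.697, -0.128, 0.125]
ft_force: [1.5, 0.4, -0.1]
opening: 93.9
```

move_arm(motion=[{"tx":0.033,"ty":0,"tz":-0.023,"ax":0,"ay":0,"az":0,"hand":1},{"tx":0.033,"ty":0,"tz":-0.023,"ax":0,"ay":0,"az":0,"hand":1},{"tx":0.033,"ty":0,"tz":-0.023,"ax":0,"ay":0,"az":0,"hand":1},{"tx":0.033,"ty":0,"tz":-0.023,"ax":0,"ay":0,"az":0,"hand":1},{"tx":0.033,"ty":0,"tz":-0.023,"ax":0,"ay":0,"az":0,"hand":1}])

```text
time_s: 0.93
tool_pos: [451.6, 241.1, 201.4]
eef_rot: [-0.695, 0.697, -0.128, 0.124]
ft_force: [0.7, 1.6, -0.0]
opening: 93.9
```

Run:
```python
from h import *
o,R=st();print(o["time_s"],o["tool_pos"],o["q"],R.round(3));print(to((604,20.5,205)))
```

```text
0.9333 [451.60016424 241.06194611 201.37409016] [-0.710872    0.22387325  0.18582706  1.89723051 -0.04900428  1.03076917
  0.70832735] [[ 0.936 -0.006  0.351]
 [-0.351 -0.002  0.936]
 [-0.005 -1.    -0.004]]
[ 0.220059   -0.00401342 -0.15311551]
```

move_arm(motion=[{"tx":0.033,"ty":-0.001,"tz":-0.023,"ax":0,"ay":0,"az":0,"hand":1},{"tx":0.033,"ty":-0.001,"tz":-0.023,"ax":0,"ay":0,"az":0,"hand":1},{"tx":0.033,"ty":0,"tz":-0.023,"ax":0,"ay":0,"az":0,"hand":1},{"tx":0.033,"ty":0,"tz":-0.023,"ax":0,"ay":0,"az":0,"hand":1},{"tx":0.033,"ty":0,"tz":-0.023,"ax":0,"ay":0,"az":0,"hand":1}])

```text
time_s: 1.35
tool_pos: [567.5, 68.0, 203.1]
eef_rot: [-0.695, 0.697, -0.128, 0.124]
ft_force: [0.7, 0.7, -0.5]
opening: 94.1
```

Run:
```python
from h import *
o,R=st();print(o["time_s"],o["tool_pos"],R.round(3));print(to((604,20.5,205)))
```

```text
1.35 [567.49611706  67.95950082 203.05971152] [[ 0.937 -0.006  0.35 ]
 [-0.35  -0.002  0.937]
 [-0.005 -1.    -0.004]]
[ 0.05079396 -0.00206656 -0.03169235]
```

move_arm(motion=[{"tx":0.027,"ty":0,"tz":-0.017,"ax":0,"ay":0,"az":0,"hand":1},{"tx":0.02,"ty":0,"tz":-0.012,"ax":0,"ay":0,"az":0,"hand":1},{"tx":0.005,"ty":0,"tz":-0.003,"ax":0,"ay":0,"az":0,"hand":1},{"tx":0,"ty":0,"tz":0,"ax":0,"ay":0,"az":0,"hand":1}])

```text
time_s: 1.68
tool_pos: [608.5, 7.5, 201.5]
eef_rot: [-0.693, 0.698, -0.131, 0.127]
ft_force: [0.3, 0.2, -0.8]
opening: 94.0
```

Run:
```python
from h import *
o,R=st();print(o["time_s"],o["tool_pos"],o["ft_force"]);print(to((604,20.5,103)))
```

```text
1.6833 [608.49783647   7.50589445 201.54416326] [ 0.34951099  0.22683202 -0.76536716]
[-0.00839293  0.09849885  0.01129447]
```

move_arm(motion=[{"tx":-0.008,"ty":0.004,"tz":0.011,"ax":0,"ay":0,"az":0,"hand":1},{"tx":0,"ty":0.02,"tz":0,"ax":0,"ay":0,"az":0,"hand":1},{"tx":0,"ty":0.02,"tz":0,"ax":0,"ay":0,"az":0,"hand":1}])

```text
time_s: 1.93
tool_pos: [604.8, 24.0, 159.1]
eef_rot: [-0.694, 0.697, -0.13, 0.128]
ft_force: [0.5, 0.0, 0.1]
opening: 93.9
```

Run:
```python
from h import *
o,R=st();print(o["time_s"],o["tool_pos"],o["ft_force"]);print(to((604,20.5,103)))
```

```text
1.9333 [604.7692914   24.04540553 159.09200844] [0.49705045 0.03214797 0.11149471]
[ 0.00063252  0.05610773 -0.00331622]
```

move_arm(motion=[{"tx":0,"ty":0.02,"tz":-0.003,"ax":0,"ay":0,"az":0,"hand":1},{"tx":0,"ty":0.02,"tz":0,"ax":0,"ay":0,"az":0,"hand":1},{"tx":0,"ty":0.01,"tz":0,"ax":0,"ay":0,"az":0,"hand":1},{"tx":0,"ty":0,"tz":0,"ax":0,"ay":0,"az":0,"hand":1}])

```text
time_s: 2.27
tool_pos: [598.3, 30.8, 103.6]
eef_rot: [-0.695, 0.697, -0.129, 0.123]
ft_force: [-0.7, 0.3, 0.7]
opening: 93.7
```

Run:
```python
from h import *
o,R=st();print(o["time_s"],o["tool_pos"],o["ft_force"]);print(to((604,20.5,103)))
```

```text
2.2667 [598.2826925   30.82965968 103.59675627] [-0.65866894  0.27363487  0.67978723]
[ 0.00897751  0.00056061 -0.00767043]
```

move_arm(motion=[{"tx":0.009,"ty":0,"tz":-0.008,"ax":0,"ay":0,"az":0,"hand":1},{"tx":0,"ty":0,"tz":0,"ax":0,"ay":0,"az":0,"hand":1}])

```text
time_s: 2.43
tool_pos: [603.6, 22.2, 104.3]
eef_rot: [-0.695, 0.697, -0.128, 0.122]
ft_force: [-0.3, -1.2, 0.1]
opening: 94.1
```

Run:
```python
from h import *
o,R=st();print(o["time_s"],o["tool_pos"],o["ft_force"]);print(to((604,20.5,103)))
```

```text
2.4333 [603.64451082  22.18545597 104.31944446] [-0.30535673 -1.20126991  0.06046273]
[ 0.00092929  0.00131698 -0.0014526 ]
```

Close the gripper.

move_arm(motion=[{"tx":0.001,"ty":0,"tz":-0.001,"ax":0,"ay":0,"az":0,"hand":-1},{"tx":0,"ty":0,"tz":0,"ax":0,"ay":0,"az":0,"hand":-1},{"tx":0,"ty":0,"tz":0,"ax":0,"ay":0,"az":0,"hand":-1},{"tx":0,"ty":0,"tz":0,"ax":0,"ay":0,"az":0,"hand":-1},{"tx":0,"ty":0,"tz":0,"ax":0,"ay":0,"az":0,"hand":-1}], newtons=25)

```text
time_s: 2.85
tool_pos: [606.0, 21.3, 107.8]
eef_rot: [-0.696, 0.696, -0.126, 0.123]
ft_force: [-0.5, -0.3, 0.0]
opening: 63.9
```

Run:
```python
from h import *
o,R=st();print(o["time_s"],o["tool_pos"],o["ft_force"],o["opening"]);print(to((604,20.5,103)))
```

```text
2.85 [605.96071412  21.2867349  107.78143823] [-0.4758119  -0.26684877  0.02104105] 63.92012134832122
[-0.00154541  0.00478906 -0.00141494]
```

move_arm(motion=[{"tx":-0.001,"ty":0.003,"tz":-0.001,"ax":0,"ay":0,"az":0,"hand":-1},{"tx":0,"ty":0.002,"tz":0,"ax":0,"ay":0,"az":0,"hand":-1},{"tx":0,"ty":0.001,"tz":0,"ax":0,"ay":0,"az":0,"hand":-1},{"tx":0,"ty":0.001,"tz":0,"ax":0,"ay":0,"az":0,"hand":-1},{"tx":0,"ty":0,"tz":0,"ax":0,"ay":0,"az":0,"hand":-1}])

```text
time_s: 3.27
tool_pos: [604.4, 20.8, 100.2]
eef_rot: [0.696, -0.696, 0.126, -0.123]
ft_force: [-0.2, 0.0, 0.7]
opening: 30.9
```

move_arm(motion=[{"tx":0,"ty":0.001,"tz":0,"ax":0,"ay":0,"az":0,"hand":-1},{"tx":0,"ty":0.001,"tz":0,"ax":0,"ay":0,"az":0,"hand":-1},{"tx":0,"ty":0,"tz":0,"ax":0,"ay":0,"az":0,"hand":-1}])

```text
time_s: 3.52
tool_pos: [605.3, 20.9, 99.4]
eef_rot: [0.696, -0.696, 0.126, -0.124]
ft_force: [-0.8, -0.3, -3.6]
opening: 23.4
```

Run:
```python
from h import *
o,R=st();print(o["time_s"],o["tool_pos"],o["ft_force"],o["opening"]);print(to((604,20.5,103)))
d=o["tool_pos"][:2]-C;print(np.hypot(*d),np.degrees(np.arctan2(d[1],d[0])))
c=camera("scene");cv2.imwrite("pics/s1.png",c["frame"][:,:,::-1])
```

```text
3.5167 [605.33648264  20.90347099  99.39389347] [-0.77918942 -0.27632178 -3.57564279] 23.398790665043887
[-0.00112129 -0.00360379 -0.00084166]
55.78505081524569 52.91738972548245
```

View pics/s1.png

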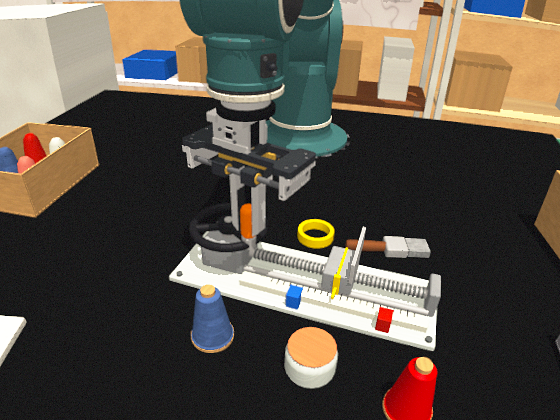

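The handle is seen at (248,220) between the fingers, opening 23.4 mm, so it is gripped. Now I plan arc steps.

```bash
cat > plan.py <<'E'
import sys
from h import *
o,R=st();step=float(sys.argv[1]);n=int(sys.argv[2])
d=o["tool_pos"][:2]-C;a=np.arctan2(d[1],d[0]);p=o["tool_pos"].copy()
print("t",round(o["time_s"],2),"r",np.hypot(*d).round(1),"ang",np.degrees(a).round(1),"z",p[2].round(1),"F",o["ft_force"].round(1),"open",o["opening"].round(1),"y ax tilt",R[:,1].round(3))
for i in range(n):
    a2=a-np.radians(step)
    q=np.array([*(C+55*np.array([np.cos(a2),np.sin(a2)])),102.0])
    print((R.T@(q-p)/1000).round(4)); p=q;a=a2
E
python3 plan.py 12 5
```

```text
Traceback (most recent call last):
  File "plan.py", line 5, in <module>
    print("t",round(o["time_s"],2),"r",np.hypot(*d).round(1),"ang",np.degrees(a).round(1),"z",p[2].round(1),"F",o["ft_force"].round(1),"open",o["opening"].round(1),"y ax tilt",R[:,1].round(3))
                                                                                                                                              ^^^^^^^^^^^^^^^^^^
AttributeError: 'float' object has no attribute 'round'
```

```bash
sed -i 's/o\["opening"\].round(1)/round(o["opening"],1)/' plan.py; python3 plan.py 12 5
```

```text
t 3.57 r 55.7 ang 52.9 z 99.3 F [-1.2 -1.4  4.6] open 23.4 y ax tilt [-0.002  0.001 -1.   ]
[ 0.0104 -0.0027 -0.0051]
[ 0.0094 -0.     -0.0066]
[ 0.0079 -0.     -0.0084]
[ 0.006  -0.     -0.0098]
[ 0.0038 -0.     -0.0109]
```

move_arm(motion=[{"tx":0.01,"ty":-0.002,"tz":-0.005,"ax":0,"ay":0,"az":0,"hand":-1},{"tx":0.0095,"ty":0,"tz":-0.0065,"ax":0,"ay":0,"az":0,"hand":-1},{"tx":0.008,"ty":0,"tz":-0.0085,"ax":0,"ay":0,"az":0,"hand":-1},{"tx":0.006,"ty":0,"tz":-0.01,"ax":0,"ay":0,"az":0,"hand":-1},{"tx":0.004,"ty":0,"tz":-0.011,"ax":0,"ay":0,"az":0,"hand":-1}])

```text
time_s: 3.98
tool_pos: [626.4, -25.3, 99.6]
eef_rot: [0.698, -0.695, 0.124, -0.12]
ft_force: [-2.2, 3.0, 2.6]
opening: 23.7
```

```bash
python3 plan.py 15 5
```

```text
t 3.98 r 54.7 ang -1.8 z 99.6 F [-2.2  3.   2.6] open 23.7 y ax tilt [-0.005  0.006 -1.   ]
[ 0.0029 -0.0025 -0.014 ]
[-0.0011 -0.0001 -0.0143]
[-0.0048 -0.     -0.0135]
[-0.0081  0.     -0.0118]
[-0.0109  0.     -0.0093]
```

move_arm(motion=[{"tx":0.003,"ty":-0.002,"tz":-0.014,"ax":0,"ay":0,"az":0,"hand":-1},{"tx":-0.001,"ty":0,"tz":-0.0145,"ax":0,"ay":0,"az":0,"hand":-1},{"tx":-0.005,"ty":0,"tz":-0.0135,"ax":0,"ay":0,"az":0,"hand":-1},{"tx":-0.008,"ty":0,"tz":-0.012,"ax":0,"ay":0,"az":0,"hand":-1},{"tx":-0.011,"ty":0,"tz":-0.0095,"ax":0,"ay":0,"az":0,"hand":-1}])

```text
time_s: 4.4
tool_pos: [581.4, -76.8, 99.6]
eef_rot: [0.701, -0.693, 0.125, -0.117]
ft_force: [-0.5, 18.3, -0.1]
opening: 23.7
```

```bash
python3 plan.py 15 5
```

```text
t 4.4 r 54.1 ang -79.7 z 99.6 F [-0.5 18.3 -0.1] open 23.7 y ax tilt [-0.01   0.013 -1.   ]
[-0.0129 -0.0022 -0.0062]
[-0.0142  0.0002 -0.0019]
[-0.0142  0.0002  0.0019]
[-0.0133  0.0002  0.0055]
[-0.0114  0.0002  0.0087]
```

move_arm(motion=[{"tx":-0.013,"ty":-0.002,"tz":-0.004,"ax":0,"ay":0,"az":0,"hand":-1},{"tx":-0.0142,"ty":0,"tz":0,"ax":0,"ay":0,"az":0,"hand":-1},{"tx":-0.0138,"ty":0,"tz":0.0035,"ax":0,"ay":0,"az":0,"hand":-1},{"tx":-0.0125,"ty":0,"tz":0.007,"ax":0,"ay":0,"az":0,"hand":-1},{"tx":-0.01,"ty":0,"tz":0.01,"ax":0,"ay":0,"az":0,"hand":-1}])

```text
time_s: 4.82
tool_pos: [521.0, -45.8, 100.4]
eef_rot: [0.7, -0.693, 0.128, -0.119]
ft_force: [7.1, -2.0, -8.2]
opening: 23.5
```

```bash
python3 plan.py 15 5
```

```text
t 4.82 r 55.3 ang -156.3 z 100.4 F [ 7.1 -2.  -8.2] open 23.5 y ax tilt [-0.011  0.012 -1.   ]
[-0.0083 -0.0014  0.0118]
[-0.0052  0.0002  0.0134]
[-0.0016  0.0001  0.0143]
[0.0022 0.0001 0.0142]
[0.0058 0.     0.0131]
```

move_arm(motion=[{"tx":-0.0075,"ty":-0.001,"tz":0.0122,"ax":0,"ay":0,"az":0,"hand":-1},{"tx":-0.004,"ty":0,"tz":0.0138,"ax":0,"ay":0,"az":0,"hand":-1},{"tx":0,"ty":0,"tz":0.0143,"ax":0,"ay":0,"az":0,"hand":-1},{"tx":0.004,"ty":0,"tz":0.0138,"ax":0,"ay":0,"az":0,"hand":-1},{"tx":0.0075,"ty":0,"tz":0.0122,"ax":0,"ay":0,"az":0,"hand":-1}])

```text
time_s: 5.23
tool_pos: [531.8, 15.2, 100.1]
eef_rot: [0.698, -0.694, 0.135, -0.114]
ft_force: [-20.9, 13.9, 23.8]
opening: 24.0
```

```bash
python3 plan.py 15 5
```

```text
t 5.23 r 55.7 ang 135.8 z 100.1 F [-20.9  13.9  23.8] open 24.0 y ax tilt [-0.028  0.012 -1.   ]
[ 0.008  -0.0021  0.012 ]
[ 0.0104 -0.0003  0.0099]
[ 0.0126 -0.0004  0.0069]
[ 0.0139 -0.0004  0.0034]
[ 0.0143 -0.0004 -0.0003]
```

move_arm(motion=[{"tx":0.0055,"ty":-0.002,"tz":0.009,"ax":0,"ay":0,"az":-0.7,"hand":-1},{"tx":0.008,"ty":-0.001,"tz":0.0085,"ax":0,"ay":0,"az":-0.7,"hand":-1},{"tx":0.01,"ty":0,"tz":0.006,"ax":0,"ay":0,"az":-0.3,"hand":-1},{"tx":0.0112,"ty":0,"tz":0.003,"ax":0,"ay":0,"az":0,"hand":-1},{"tx":0.0115,"ty":0,"tz":0,"ax":0,"ay":0,"az":0,"hand":-1}])

```text
time_s: 5.65
tool_pos: [579.7, 31.6, 100.7]
eef_rot: [0.699, -0.694, 0.127, -0.118]
ft_force: [-1.2, 17.1, -0.6]
opening: 23.8
```

```bash
python3 plan.py 12 5
```

```text
t 5.65 r 55.8 ang 81.7 z 100.7 F [-1.2 17.1 -0.6] open 23.8 y ax tilt [-0.011  0.009 -1.   ]
[ 0.0116 -0.0015  0.0004]
[ 0.0114 -0.0002 -0.0013]
[ 0.0109 -0.0002 -0.0036]
[ 0.0099 -0.0002 -0.0058]
[ 0.0085 -0.0002 -0.0077]
```

move_arm(motion=[{"tx":0.012,"ty":-0.001,"tz":0.001,"ax":0,"ay":0,"az":0,"hand":-1},{"tx":0.0115,"ty":0,"tz":-0.001,"ax":0,"ay":0,"az":0,"hand":-1},{"tx":0.011,"ty":0,"tz":-0.0035,"ax":0,"ay":0,"az":0,"hand":-1},{"tx":0.01,"ty":0,"tz":-0.0055,"ax":0,"ay":0,"az":0,"hand":-1},{"tx":0.0085,"ty":0,"tz":-0.0075,"ax":0,"ay":0,"az":0,"hand":-1}])

```text
time_s: 6.07
tool_pos: [623.5, -4.2, 100.6]
eef_rot: [0.699, -0.694, 0.128, -0.115]
ft_force: [-11.7, 0.2, 8.0]
opening: 23.2
```

```bash
python3 plan.py 12 5
```

```text
t 6.07 r 55.3 ang 20.6 z 100.6 F [-11.7   0.2   8. ] open 23.2 y ax tilt [-0.017  0.01  -1.   ]
[ 0.0062 -0.0016 -0.0097]
[ 0.0044 -0.0001 -0.0106]
[ 0.0021 -0.0001 -0.0113]
[-0.0003 -0.     -0.0115]
[-0.0027  0.     -0.0112]
```

move_arm(motion=[{"tx":0.006,"ty":-0.001,"tz":-0.0097,"ax":0,"ay":0,"az":-0.5,"hand":-1},{"tx":0.0044,"ty":0,"tz":-0.0106,"ax":0,"ay":0,"az":0,"hand":-1},{"tx":0.002,"ty":0,"tz":-0.0113,"ax":0,"ay":0,"az":0,"hand":-1},{"tx":0,"ty":0,"tz":-0.006,"ax":0,"ay":0,"az":0,"hand":-1},{"tx":0,"ty":0,"tz":0,"ax":0,"ay":0,"az":0,"hand":-1}])

```text
time_s: 6.48
tool_pos: [619.4, -49.5, 100.7]
eef_rot: [0.699, -0.694, 0.128, -0.117]
ft_force: [-1.4, 3.3, -2.9]
opening: 23.6
```

```bash
cat > meas.py <<'E'
from h import *
import sys
yg=None
c=camera("top");cv2.imwrite(f"pics/top_{sys.argv[1]}.png",c["frame"][:,:,::-1])
s=camera("scene");cv2.imwrite(f"pics/sc_{sys.argv[1]}.png",s["frame"][:,:,::-1])
yg=np.array([.1177,.993])
red=np.array([668.1,234.7])
for c,roi,rr in((c,(130,150,235,235),(150,145,185,175)),(s,(325,230,430,340),(365,300,405,340))):
    m=mask(c,[0,150,60],[5,255,255],rr);P=pts(c,m)
    P=P[P[:,2]>33] if len(P) else P
    if len(P): print("red n",len(P),P.mean(0).round(1)); r=P.mean(0)[:2]
    else: r=red; print("red hidden")
    m=mask(c,[24,130,80],[34,255,255],roi);P=pts(c,m);
    for nm,Q in(("line",P[P[:,2]>54]),("all",P)):
        if len(Q): print(nm,len(Q),Q.mean(0).round(1),"pointer-red along y",((Q.mean(0)[:2]-r)@yg).round(1), ((Q.mean(0)[:2]-red)@yg).round(1))
E
python3 meas.py a; python3 plan.py 8 5
```

```text
red n 134 [668.9 235.   36.2]
line 92 [608.  237.1  59. ] pointer-red along y -5.1 -4.7
all 115 [617.1 236.   54.9] pointer-red along y -5.1 -4.7
red n 170 [670.8 234.9  35.4]
line 121 [614.5 236.2  57.9] pointer-red along y -5.3 -4.8
all 362 [576.1 199.9  36. ] pointer-red along y -45.9 -45.4
t 6.58 r 54.3 ang -28.1 z 100.7 F [-6.6  0.3  1.9] open 23.5 y ax tilt [-0.014  0.008 -1.   ]
[-0.001  -0.0013 -0.0076]
[-0.0027  0.     -0.0072]
[-0.0036  0.     -0.0068]
[-0.0045  0.0001 -0.0062]
[-0.0054  0.0001 -0.0055]
```

```bash
python3 -c "
import cv2,numpy as np
a=cv2.imread('pics/top_a.png')[100:300,80:400];b=cv2.imread('pics/sc_a.png')[200:360,160:480]
cv2.imwrite('pics/a.png',cv2.resize(np.vstack([a,b]),None,fx=1.6,fy=1.6))"
```

```text
(no output)
```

View pics/a.png

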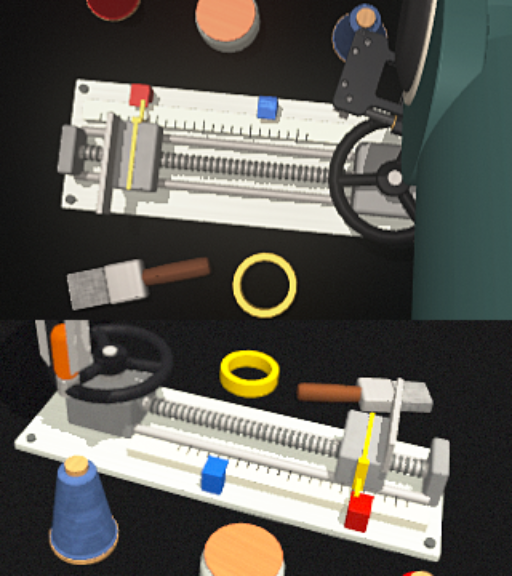

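The stop's pointer is now almost at the red clip (crop: pointer tip (142,105), clip (140,95) in the top half). It measures 5 mm short, which is about 29° more.

move_arm(motion=[{"tx":-0.001,"ty":-0.001,"tz":-0.0076,"ax":0,"ay":0,"az":0,"hand":-1},{"tx":-0.0027,"ty":0,"tz":-0.0072,"ax":0,"ay":0,"az":0,"hand":-1},{"tx":-0.0036,"ty":0,"tz":-0.0068,"ax":0,"ay":0,"az":0,"hand":-1},{"tx":-0.002,"ty":0,"tz":-0.003,"ax":0,"ay":0,"az":0,"hand":-1},{"tx":0,"ty":0,"tz":0,"ax":0,"ay":0,"az":0,"hand":-1}])

```text
time_s: 7.0
tool_pos: [599.9, -69.6, 100.7]
eef_rot: [0.699, -0.694, 0.127, -0.116]
ft_force: [1.1, 3.4, -8.1]
opening: 23.6
```

```bash
python3 meas.py b; python3 plan.py 5 2
```

```text
red n 134 [668.7 234.3  36.2]
line 90 [608.3 242.2  58.9] pointer-red along y 0.7 0.4
all 115 [618.1 240.9  54.5] pointer-red along y 0.6 0.3
red n 172 [670.7 234.4  35.3]
line 116 [614.4 241.2  57.9] pointer-red along y 0.1 0.1
all 353 [576.1 203.3  35.8] pointer-red along y -42.0 -42.0
t 7.1 r 54.0 ang -58.4 z 100.7 F [-4.6  3.5 -2.3] open 23.8 y ax tilt [-0.015  0.011 -1.   ]
[-0.0024 -0.0013 -0.0042]
[-0.0035  0.     -0.0033]
```

Aligned within about 1 mm in both views. Release.

move_arm(motion=[{"tx":0,"ty":0,"tz":0,"ax":0,"ay":0,"az":0,"hand":0.2},{"tx":0,"ty":0,"tz":0,"ax":0,"ay":0,"az":0,"hand":0.2},{"tx":0,"ty":0,"tz":0,"ax":0,"ay":0,"az":0,"hand":0.2},{"tx":0,"ty":0,"tz":0,"ax":0,"ay":0,"az":0,"hand":0.2}])

```text
time_s: 7.43
tool_pos: [601.2, -71.9, 102.0]
eef_rot: [0.699, -0.694, 0.126, -0.117]
ft_force: [-0.3, -0.0, -1.2]
opening: 46.9
```

```bash
python3 plan.py 1 1; python3 meas.py c
```

```text
t 7.43 r 56.6 ang -58.6 z 102.0 F [-0.3 -0.  -1.2] open 46.9 y ax tilt [-0.011  0.009 -1.   ]
[-0.0018  0.      0.0002]
red n 134 [668.6 234.5  36.2]
line 91 [608.6 242.1  59.1] pointer-red along y 0.4 0.3
all 114 [617.8 241.   54.8] pointer-red along y 0.4 0.3
red n 171 [670.9 234.5  35.3]
line 116 [614.4 241.2  57.8] pointer-red along y 0.0 0.1
all 357 [575.2 202.9  35.6] pointer-red along y -42.7 -42.5
```

move_arm(motion=[{"tx":0,"ty":-0.015,"tz":0,"ax":0,"ay":0,"az":0,"hand":0.2},{"tx":0,"ty":-0.025,"tz":0,"ax":0,"ay":0,"az":0,"hand":0.2},{"tx":0,"ty":-0.03,"tz":0,"ax":0,"ay":0,"az":0,"hand":0.2},{"tx":0,"ty":-0.02,"tz":0,"ax":0,"ay":0,"az":0,"hand":0.2},{"tx":0,"ty":0,"tz":0,"ax":0,"ay":0,"az":0,"hand":0.2}])

```text
time_s: 7.95
tool_pos: [601.5, -73.0, 194.3]
eef_rot: [0.698, -0.695, 0.128, -0.116]
ft_force: [0.4, -1.0, -0.1]
opening: 56.5
```

move_arm(motion=[{"tx":0,"ty":0,"tz":0,"ax":0,"ay":0,"az":0,"hand":0.2},{"tx":0,"ty":0,"tz":0,"ax":0,"ay":0,"az":0,"hand":0.2}])

```text
time_s: 8.12
tool_pos: [602.0, -73.0, 194.9]
eef_rot: [0.698, -0.695, 0.127, -0.117]
ft_force: [-0.5, 0.1, -0.2]
opening: 56.4
```

```bash
python3 plan.py 1 1; python3 meas.py d;python3 -c "
import cv2,numpy as np
a=cv2.imread('pics/top_d.png')[100:300,80:400];b=cv2.imread('pics/sc_d.png')[160:360,160:480]
cv2.imwrite('pics/d.png',cv2.resize(np.vstack([a,b]),None,fx=1.5,fy=1.5))"
```

```text
t 8.12 r 57.9 ang -58.5 z 194.9 F [-0.5  0.1 -0.2] open 56.4 y ax tilt [-0.013  0.008 -1.   ]
[-0.0015  0.0929  0.0008]
red n 132 [668.8 234.6  36.2]
line 87 [608.8 242.   59.3] pointer-red along y 0.3 0.2
all 107 [617.  241.   55.3] pointer-red along y 0.3 0.2
red n 171 [670.9 234.3  35.3]
line 111 [613.8 241.2  58. ] pointer-red along y 0.1 0.1
all 354 [574.4 202.3  35.2] pointer-red along y -43.2 -43.2
```

View pics/d.png

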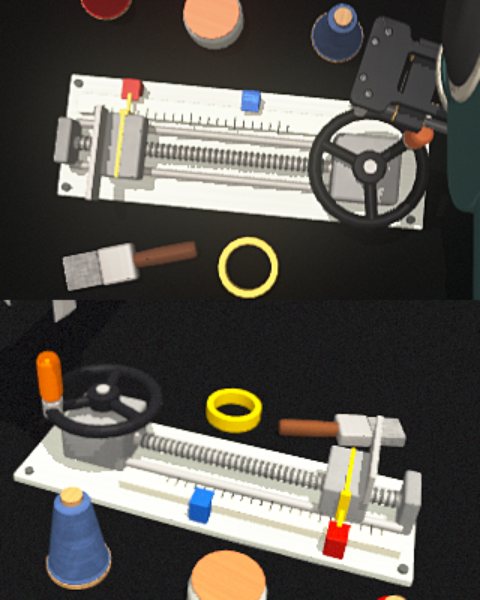

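The handle at (50,378) in the lower half is free of the gripper. The pointer tip at (340,520) ends right at the red clip (337,540).

```bash
python3 -c "
from h import *
print(bot.job_done())"
```

```text
the job is handed in; nothing more can be done
None
```

I gripped the orange handle from above and turned the wheel about 470° clockwise, driving the stop some 78 mm to the red clip. I then opened the fingers and lifted the gripper clear, about 50 mm above the handle top. The job was handed in at about 8 s of the 45 s allowed.

- **Alignment:** the last pictures put the pointer 0.3 mm (top view) and 0.1 mm (scene view) from the red clip's middle, against the 10 mm allowed. It did not move measurably after release.
- **Forces:** contact force read about zero at the end. The largest single reading at the end of a move was about 35 N at the wrist, during the turn. It was not watched within moves.
- **Checks that failed or disagreed:**
  - The scene-view "all yellow" figure, about -43 mm, is wrong because it also picked up the yellow ring. I used the line on top of the stop instead.
  - My first move call was refused because it did not name every axis, and nothing moved.

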